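# Draw a dowel from its tube and weigh it down in the marking cradle

## Robot

A 6-joint arm with a two-finger parallel gripper is mounted at the origin on the work surface. World frame = base frame: x ahead of the robot, y to its left, z up, the work surface at z = 0. Lengths are in m, angles in rad, forces in N, time in s.
With the tool pointing down it reaches from about 0.35 to 0.85 m from the base axis. Payload 8.1 kg.
Tool frame: the origin (TCP) lies at the centre of the arm's flange, where the gripper is bolted on; the fingertips stand 186 mm ahead of it and the grasp point (between the pads) lies 167 mm ahead of it (robot.grasp_offset is the distance from the TCP to the grasp point, in m); z points along the fingers, y is the line along which they close (so a half turn about z gives the same grasp; the last joint's range is limited). The gripper opens to 93 mm and grips with 3 to 60 N. Pads are 15 mm wide; open, the fingers measure 128 mm over their backs; the gripper's body (75 mm by 188 mm) begins 65 mm behind the grasp point.
Start: joints at [1.148, 0.13, 1.488, -0, 1.523, -0.085], TCP at [0.199, 0.566, 0.405] pointing down, gripper open.
Joint ranges: [-2.96, 2.96], [-0.89, 2.26], [0.02, 2.5], [-1.34, 4.48], [0, 2.73], [-2.66, 2.66]. Speed limits (rad/s): [2.39, 2.39, 2.79, 3.14, 3.14, 3.14].

## Interface

Orientations are given as a rotation vector (axis times angle).
In Python, from plant import robot gives the robot as it stands.
- The arm moves only by the tool drive_tool, never from a script. Its argument "moves" is one flat list of numbers, 7 for each row, row after row: the finger opening in mm, from 0 to 93, then the shift along the tool's x, y, z in mm, then the turn, a rotation vector about the tool's x, y, z in degrees. A call has 1 to 8 rows; each row shifts and turns the commanded pose from where the row before left it, along the tool's axes as they then stand; what a row does not reach is not made up. A row lasts 1/10 s, in which the tool goes at most 50 mm and 8.59 degrees, less where a joint would pass 70% of its speed; a pose out of reach is approached as far as the arm can. A call is refused whole if a number of a shift passes 50 or a number of a turn 8.59, either way. A call with a gripper value outside its range is refused whole. The fingers move at their own pace and stop on an object; "grip_force" is the grip in N (left out, the last holds). Time passes only in rows, so rows that do not move let the fingers close. It gives the time, the measured TCP pose, the force, the opening and the grip force at its end, in the units of the state.
- robot.read_state(): the state, without advancing time (a new reading comes with each control period).
- robot.read_camera(name): name is "side" or "top" or "wrist"; returns a dict with "color" (384x512x3 uint8, red, green, blue), "depth" (384x512 float32, m along the optical axis (not along the pixel's ray), 0 where there is no reading), "mtx" (3x3 intrinsics, pixels), "R" (3x3) and "t" (3): a world point X has camera coordinates R X + t. Camera axes: x right, y down, z forward; pixel columns grow to the right and rows downward; lengths in m; the calibration is good to about 2 mm. A picture is of the moment at which its call begins.
- robot.close_job(): hands the job in; it is judged then, once.
The state is a dict: "t": time; "q": joint angles; "dq": joint speeds; "joint_torque": joint torques, N m; "tool_pos": TCP position; "orientation": TCP orientation; "force": force on the tool from outside, world axes, zero at the start; "wrist_torque": the same for the moment, N m; "opening": finger opening in m; "gripper_force": force on a finger pad.
Only numpy, scipy, OpenCV 4.12 (cv2) and the standard library are available. Lean on these libraries where they do the work, as an engineer would, in place of code of your own. Each camera call takes 0.05 s, during which the arm holds its last target. There are 200 camera calls.

## Task

Draw the wooden dowel out of the grey storage tube hand over hand (let go at least once while its end is still in the tube, and take a fresh hold further back), and lay it in the two red notches of the marking cradle, about centred, and let go. Then hold it down: push the standing blue weight over the edge of the cradle's metal fence, without picking it up, so that it lies on its cork side across the dowel. Leave the glue bottle and the tin standing where they are.

Things in the scene. Friction and masses are not known exactly. Their poses are not given: they have to be found in the camera images.
- dowel_center (a point): Centre of the loose light-wood dowel: a plain round rod 200 mm long, 22 mm thick, about 0.07 kg. x runs along its length. At the start it lies in the tube, along the tube, and sticks out of its mouth by 40 to 55 mm. It slides easily (bore 26 mm).
- tube_mouth (a point): Point on the dowel's axis at the mouth of the fixed, level grey tube (38 mm outside, 166 mm long), 60 mm above the table; the board below is 12 mm thick. x is the way the dowel is drawn out, z up. The dowel is out when its centre is over 100 mm from the mouth along x.
- fork (a point): Yellow fork, open at the top, 12 mm thick along x, 126 mm in front of the tube's mouth; point on the dowel's axis, axes as the tube mouth's. Prongs 16 to 28 mm to either side, ending 14 mm above the axis; crossbar 17 mm below it, on which the drawn dowel rests, sloping slightly. Fingers astride the dowel cannot pass it: a hold can travel only between mouth and fork, so take several.
- trough (a point): Fixed cradle: point midway between its two red V notches, on the axis of a dowel lying in them, 39 mm above the table. x along the dowel's place, y away from fence and weight, z up. Notches at x = -75 and +75 mm, each 18 mm long, 60 mm wide. Between them only the base board, 31 mm below. The weight stands near x = +60 mm, so a hand laying the dowel has more room on the -x half.
- fence_top (a point): Middle of the top of the cradle's aluminium fence, 50 mm above the table, level with the top of a dowel in the notches; axes as the trough's. It runs along x, 230 mm long, 10 mm thick, 70 mm from the dowel's place. On its -y side is a plinth 60 mm wide, its top 22 mm below this point, on which the weight stands.
- weight_center (a point): Centre of the loose blue weight, 70 mm (x, along the fence) by 50 mm (y) by 130 mm high (z), 0.5 to 0.8 kg, standing on the plinth 2 to 5 mm from the fence, cork side (+y) to the fence. Pushed on its back near the top, along the trough's +y, it pivots over the fence edge (a few newtons) and, after up to about 70 mm of push, falls by itself onto fence and dowel.
- glue: Yellow glue bottle with a red cap, 60 mm across, 170 mm high, a bystander; origin at the centre of its underside.
- tin: Steel tin, 90 mm across, 110 mm high, a bystander; origin at the centre of its underside.
Mind the look-alikes: they are no part of the job. Leave any purple or yellow look-alike of the part that bears dowel_center alone.

How it is judged:
On the way, in this order (a step that is already met when the one before it is completed fails the run):
1. the dowel is drawn further out and let go with its end still in the tube (x of dowel_center in the frame of tube_mouth between -0.025 and 0.095 m and angle between the x axis of dowel_center and the x axis of tube_mouth, either way round below 0.15 rad and contact force between the fingers and dowel below 0.2 N), for 0.2 s.
2. the dowel is drawn right out of the tube (x of dowel_center in the frame of tube_mouth above 0.1 m), for 0.1 s.
3. the dowel lies in both notches, let go, while the weight still stands (distance between dowel_center and trough below 0.025 m and angle between the x axis of dowel_center and the x axis of trough, either way round below 0.05 rad and contact force between the fingers and dowel below 0.2 N and angle between weight_center's own z axis and vertical below 0.15 rad), for 0.2 s.
At the end, for the whole second after the job is handed in: The dowel rests in both notches (centre within 25 mm of the trough point, within 4 mm sideways and in height, parallel within 0.05 rad); the weight lies on its cork side (within about 0.19 rad of flat), resting on both the fence and the dowel; both still (distance between dowel_center and trough below 0.025 m and angle between the x axis of dowel_center and the x axis of trough, either way round below 0.05 rad and y of dowel_center in the frame of trough between -0.004 and 0.004 m and z of dowel_center in the frame of trough between -0.004 and 0.004 m and angle between weight_center's own y axis and vertical above 2.95 rad and contact force between weight and dowel above 0.5 N and contact force between weight and cradle above 0.3 N and linear speed of each of weight, dowel below 0.02 m/s); the robot touches nothing.
It fails at once if the weight is picked up (its centre rises 60 mm above where it began) (height (world z) of weight_center above 0.153 m).
It fails at once if the glue bottle is moved 40 mm or knocked over (distance of glue from where it was at the start of the episode above 0.04 m or angle between glue's own z axis and vertical above 0.5 rad).
It fails at once if the tin is moved 40 mm or knocked over (distance of tin from where it was at the start of the episode above 0.04 m or angle between tin's own z axis and vertical above 0.5 rad).
It also fails if it takes over 67 s, if anything falls off the work surface, if the arm or the gripper's body presses on something with over 40 N, if the wrist force passes 120 N, or if a joint passes its speed limit or range.

## Working session

There is one attempt and no reset: what is moved stays moved. The work goes in short steps, Python scripts to look and compute and a tool call to move; the robot and the scene stay as the last step left them, time stands still between calls to the robot, and variables do not carry over. Pictures are saved under pics/ and viewed, at most 11 in all, crops included, and the job is handed in when it is done.

Besides the shell and the picture viewer there is one more tool, called after "Request:" as a command line: name --argument value ..., lists and objects as JSON in quotes. drive_tool: Moves the arm, as the interface text tells. Its arguments: {"type":"object","properties":{"moves":{"type":"array","items":{"type":"number"}},"grip_force":{"type":"number"}},"required":["moves"]}

```bash
mkdir -p pics; cat > h.py <<'E'
from plant import robot
import numpy as np, cv2
from scipy.spatial.transform import Rotation as Ro
def snap(n,f=None):
    c=robot.read_camera(n)
    np.savez(f'{f or n}.npz',**c); return c
def pts(c):
    d=c['depth'];K=c['mtx'];v,u=np.mgrid[:d.shape[0],:d.shape[1]]
    P=np.stack([(u-K[0,2])*d/K[0,0],(v-K[1,2])*d/K[1,1],d],-1)
    W=(P-c['t'])@c['R']; W[d==0]=np.nan; return W
E
python3 - <<'E'
from h import *
for n in('top','side'):
    c=snap(n); cv2.imwrite(f'pics/{n}0.png',cv2.resize(c['color'][...,::-1],(800,600),interpolation=cv2.INTER_CUBIC))
    print(n,-c['R'].T@c['t'],c['R'][2])
s=robot.read_state();print(s['t'],s['tool_pos'],s['orientation'],s['opening'])
E
```

```text
top [0.47204076 0.0031942  1.09827127] [ 0.03477737  0.02681272 -0.99903534]
side [ 0.09100825 -0.61604101  0.89268111] [ 0.38256976  0.56823316 -0.72852691]
0.1 [0.19874454 0.56590653 0.40378833] [-5.27987642e-01 -3.09649826e+00  2.56523635e-03] 0.09304202288867207
```

View pics/top0.png

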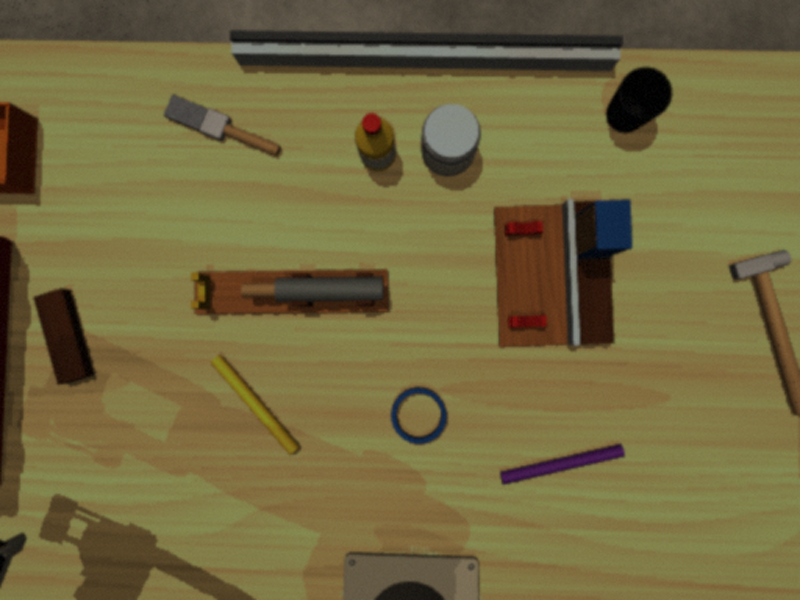

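View pics/side0.png

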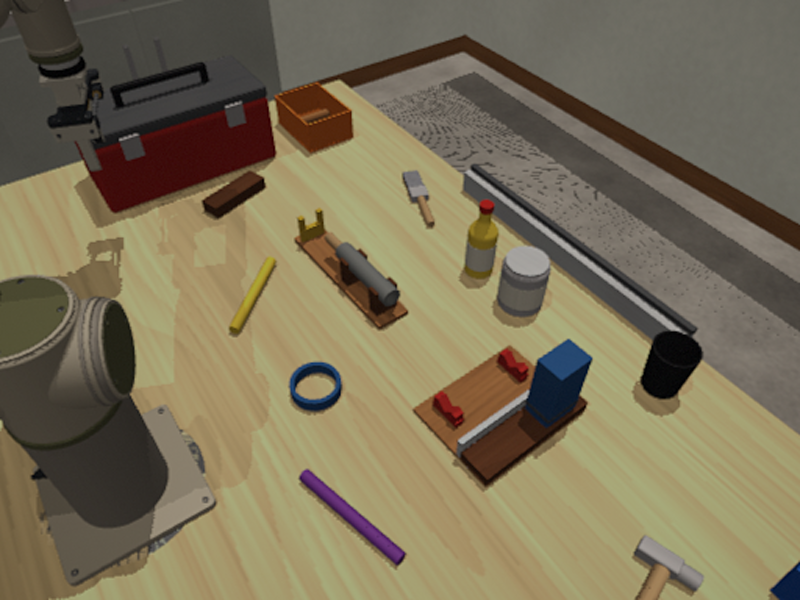

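The top view shows the tube at (330,290), mouth facing left (+y), the dowel tip at (243,291) and the fork at (200,291). The red notches are at (524,229) and (528,322), the fence at (573,272), and the weight at (610,227). The glue (376,140) and tin (450,135) stand beyond.

```bash
python3 - <<'E'
from h import *
c=dict(np.load('top.npz'));W=pts(c);col=c['color'].astype(int)
hsv=cv2.cvtColor(c['color'],cv2.COLOR_RGB2HSV)
def reg(u0,u1,v0,v1,z0,z1,extra=None):
    m=np.zeros(W.shape[:2],bool);m[int(v0*.64):int(v1*.64),int(u0*.64):int(u1*.64)]=1
    m&=(W[...,2]>z0)&(W[...,2]<z1)
    if extra is not None:m&=extra
    return W[m]
def show(n,P):
    r=cv2.minAreaRect(P[:,:2].astype(np.float32)*1000)
    print(n,len(P),'mean',P.mean(0).round(4),'min',P.min(0).round(3),'max',P.max(0).round(3),'rect',np.round(r[0],1),np.round(r[1],1),round(r[2],1))
show('tube',reg(265,395,265,315,.068,.09))
show('dowel',reg(235,272,275,305,.062,.09))
show('fork',reg(185,212,260,320,.06,.09))
show('fence',reg(555,590,190,355,.044,.06))
red=((hsv[...,0]<8)|(hsv[...,0]>172))&(hsv[...,1]>180)&(hsv[...,2]>90)
show('n+',reg(495,555,215,245,.02,.06,red));show('n-',reg(495,555,308,335,.02,.06,red))
show('weight',reg(570,650,180,270,.15,.17))
show('glue',reg(340,410,100,180,.03,.2));show('tin',reg(410,490,90,190,.1,.13))
# tube ridge line fit
for n,P in (('tube',reg(275,380,265,315,.074,.09)),('dowel',reg(244,270,275,305,.066,.09))):
    print(n,cv2.fitLine(P[:,:2].astype(np.float32),cv2.DIST_L2,0,.01,.01).ravel())
E
```

```text
tube 1175 mean [0.5343 0.1408 0.0781] min [0.51  0.056 0.068] max [0.561 0.24  0.087] rect [535.4 147.8] [ 48.9 183.4] 1.4
dowel 173 mean [0.5305 0.2521 0.0698] min [0.52  0.229 0.063] max [0.541 0.277 0.076] rect [530.9 252.9] [20.1 48.4] 1.8
fork 75 mean [0.5272 0.3462 0.0727] min [0.499 0.339 0.063] max [0.555 0.355 0.079] rect [527.2 346.8] [56.3 13.7] 3.7
fence 501 mean [ 0.5777 -0.2423  0.051 ] min [ 0.458 -0.263  0.044] max [ 0.687 -0.23   0.06 ] rect [ 572.9 -250.1] [229.1  27.5] 3.4
n+ 90 mean [ 0.644  -0.1724  0.037 ] min [ 0.634 -0.195  0.025] max [ 0.653 -0.141  0.047] rect [ 643.7 -168.4] [16.2 54.2] 3.1
n- 101 mean [ 0.4936 -0.1786  0.0363] min [ 0.485 -0.204  0.022] max [ 0.501 -0.148  0.044] rect [ 493.3 -175.9] [14.9 55.6] 1.5
weight 770 mean [ 0.6291 -0.2708  0.1591] min [ 0.594 -0.298  0.15 ] max [ 0.666 -0.245  0.165] rect [ 629.7 -271.5] [69.9 51.8] 3.7
glue 704 mean [0.7536 0.0699 0.1165] min [0.734 0.043 0.031] max [0.792 0.101 0.177] rect [760.6  71.5] [52.7 59.4] 20.8
tin 1064 mean [ 0.7708 -0.043   0.1107] min [ 0.729 -0.087  0.1  ] max [ 0.814 -0.     0.117] rect [772.  -42.4] [86.8 83.7] 73.4
tube [ 0.03937736 -0.9992244   0.534395    0.14043772]
dowel [ 0.06938857 -0.9975897   0.53037983  0.2519967 ]
```

```bash
cat >> h.py <<'E'
def plan(g,yaw):
    """g: wanted grasp point; yaw: wanted world yaw (deg) of tool y (mod 180), tool down. Turn first, then shift in the turned frame."""
    s=robot.read_state(); R=Ro.from_rotvec(s['orientation']); M=R.as_matrix()
    G=s['tool_pos']+M[:,2]*.167; cur=np.degrees(np.arctan2(M[1,1],M[0,1]))
    y=np.radians(cur+(yaw-cur+90)%180-90)
    yv=np.array([np.cos(y),np.sin(y),0]);z=np.array([0,0,-1.]);T=np.stack([np.cross(yv,z),yv,z],1)
    turn=np.degrees((R.inv()*Ro.from_matrix(T)).as_rotvec())
    tcp=np.array(g)-z*.167
    print('t',round(s['t'],2),'G',G.round(4),'yaw',round(cur,2),'q',np.round(s['q'],2),'open',round(s['opening'],4),'F',np.round(s['force'],1),'gf',round(s['gripper_force'],1))
    print('turn',turn.round(2),'shift mm',(T.T@(tcp-s['tool_pos'])*1000).round(1),'(axes x',T[:,0].round(3),'y',T[:,1].round(3),')')
E
python3 -c "
from h import *
plan([.5307,.246,.15],2)"
```

```text
t 0.1 G [0.1986 0.5656 0.2368] yaw 70.65 q [ 1.15  0.13  1.49 -0.    1.52 -0.09] open 0.093 F [-0.2  0.1 -0.5] gf 0.0
turn [-9.000e-02  5.000e-02  6.865e+01] shift mm [-331.3  320.6   86.8] (axes x [-0.035  0.999  0.   ] y [0.999 0.035 0.   ] )
```

Request:
drive_tool --moves '[93,0,0,0,0,0,8.55,93,0,0,0,0,0,8.55,93,0,0,0,0,0,8.55,93,0,0,0,0,0,8.55,93,0,0,0,0,0,8.55,93,0,0,0,0,0,8.55,93,0,0,0,0,0,8.55,93,0,0,0,0,0,8.55]'

```text
t: 0.9
tool_pos: [0.1987, 0.566, 0.4041]
orientation: [2.184, 2.258, -0.002]
force: [-0.1, 0.9, 0.2]
opening: 0.0928
gripper_force: 0.0
```

Request:
drive_tool --moves '[93,-33,32,8,0,0,0,93,-33,32,8,0,0,0,93,-33,32,8,0,0,0,93,-33,32,8,0,0,0,93,-33,32,8,0,0,0,93,-33,32,8,0,0,0,93,-33,32,8,0,0,0,93,-33,32,8,0,0,0]'

```text
t: 1.7
tool_pos: [0.4659, 0.3107, 0.3401]
orientation: [-2.177, -2.264, 0.001]
force: [0.5, 0.7, -0.2]
opening: 0.0933
gripper_force: 0.0
```

Request:
drive_tool --moves '[93,-33,32,8,0,0,0,93,-33,32,8,0,0,0,93,0,0,0,0,0,0,93,0,0,0,0,0,0]'

```text
t: 2.1
tool_pos: [0.5318, 0.2479, 0.3238]
orientation: [-2.18, -2.261, 0.002]
force: [-0.9, 0.5, 0.1]
opening: 0.093
gripper_force: 0.0
```

```bash
python3 -c "
from h import *
plan([.5307,.246,.06],2)
c=snap('wrist');cv2.imwrite('pics/w1.png',c['color'][...,::-1])
W=pts(c);print(-c['R'].T@c['t'],c['R'][2])
"
```

```text
t 2.1 G [0.5315 0.2479 0.1568] yaw 2.1 q [0.35 0.15 1.62 0.   1.38 0.31] open 0.093 F [-0.9  0.5  0.1] gf 0.0
turn [-0.11  0.01  0.1 ] shift mm [-1.9 -1.2 96.8] (axes x [-0.035  0.999  0.   ] y [0.999 0.035 0.   ] )
[0.52851368 0.32402215 0.30458367] [ 0.00775123 -0.2706892  -0.96263559]
```

View pics/w1.png

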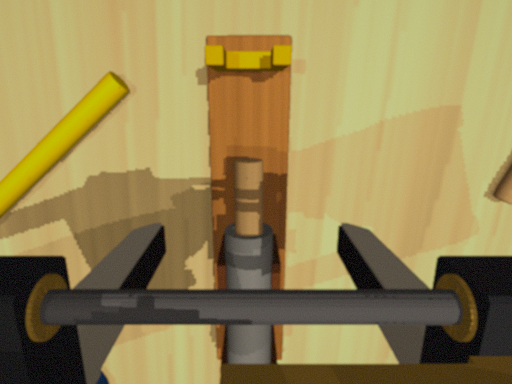

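The wrist view shows the tube mouth's upper edge at about (249,226), the dowel tip's upper edge at (249,160), and the fork prongs at (215,55) and (282,55).

```bash
python3 -c "
from h import *
c=dict(np.load('wrist.npz'));W=pts(c)
for u,v in [(249,163),(249,180),(249,200),(249,220),(249,223),(249,226),(249,229),(249,232),(249,240),(215,50),(282,50),(215,60),(282,60)]: print(u,v,W[v,u].round(4))
for v in (170,190,215,250):
    r=W[v,215:285]; m=r[:,2]>.05; print(v,r[m].mean(0).round(4),r[m].min(0).round(4),r[m].max(0).round(4))
"
```

```text
249 163 [0.5284 0.2767 0.071 ]
249 180 [0.5288 0.2642 0.0713]
249 200 [0.5293 0.2494 0.0725]
249 220 [0.5298 0.2334 0.0714]
249 223 [0.5299 0.231  0.0713]
249 226 [0.53   0.2287 0.0717]
249 229 [0.5301 0.2267 0.0726]
249 232 [0.5302 0.2241 0.0724]
249 240 [0.5303 0.2213 0.0804]
215 50 [0.504  0.3505 0.0748]
282 50 [0.547  0.3519 0.0756]
215 60 [0.5041 0.3444 0.0752]
282 60 [0.5473 0.3459 0.0754]
170 [0.5278 0.2712 0.0693] [0.5174 0.2694 0.0621] [0.5382 0.2719 0.0724]
190 [0.5283 0.256  0.0689] [0.5177 0.2539 0.0608] [0.539  0.2569 0.0719]
215 [0.5285 0.2365 0.0693] [0.5181 0.2334 0.0618] [0.539  0.2379 0.0726]
250 [0.5299 0.2116 0.0771] [0.5111 0.199  0.0501] [0.5518 0.2142 0.0826]
```

Request:
drive_tool --moves '[60,0,-3,24,0,0,0,60,0,0,24,0,0,0,60,0,0,24,0,0,0,60,0,0,24,0,0,0,60,0,0,0,0,0,0,0,0,0,0,0,0,0,0,0,0,0,0,0,0,0,0,0,0,0,0,0]' --grip_force 15

```text
t: 2.95
tool_pos: [0.5291, 0.2494, 0.2307]
orientation: [2.176, 2.264, 0.004]
force: [-0.8, -0.3, 0.8]
opening: 0.0407
gripper_force: 0.0
```

Request:
drive_tool --moves '[0,0,0,0,0,0,0,0,0,0,0,0,0,0]'

```text
t: 3.15
tool_pos: [0.5288, 0.2489, 0.2295]
orientation: [2.177, 2.264, 0.002]
force: [0.1, -0.0, 0.4]
opening: 0.0244
gripper_force: 0.0
```

Request:
drive_tool --moves '[0,0,0,0,0,0,0,0,0,0,0,0,0,0,0,0,0,0,0,0,0,0,10,0,0,0,0,0,0,15,0,0,0,0,0,0,15,0,0,0,0,0,0,15,0,0,0,0,0,0,13,0,0,0,0,0]'

```text
t: 3.95
tool_pos: [0.5254, 0.3186, 0.2285]
orientation: [-2.176, -2.265, 0.0]
force: [0.9, -1.1, -0.4]
opening: 0.0215
gripper_force: 15.0
```

Request:
drive_tool --moves '[0,0,0,0,0,0,0,0,0,0,0,0,0,0,60,0,0,0,0,0,0,60,0,0,0,0,0,0,60,0,0,0,0,0,0,60,0,0,0,0,0,0,60,0,0,0,0,0,0]'

```text
t: 4.65
tool_pos: [0.5259, 0.3165, 0.2288]
orientation: [2.178, 2.264, 0.0]
force: [0.2, -0.4, 0.9]
opening: 0.0569
gripper_force: 0.0
```

```bash
python3 -c "
from h import *
plan([.529,.242,.058],2)
c=snap('wrist');cv2.imwrite('pics/w2.png',c['color'][...,::-1])
c=snap('top');W=pts(c)
print(W[180:192,100:180:4,2].max(0).round(3), W[186,100:180:4,1].round(3))
"
```

```text
t 4.65 G [0.526  0.3165 0.0618] yaw 2.22 q [ 0.46  0.31  1.61 -0.    1.22  0.42] open 0.0569 F [ 0.2 -0.4  0.9] gf 0.0
turn [ 0.   -0.    0.22] shift mm [-74.5   0.5   3.8] (axes x [-0.035  0.999  0.   ] y [0.999 0.035 0.   ] )
[0.497 0.497 0.493 0.477 0.459 0.44  0.421 0.399 0.248 0.067 0.148 0.069
 0.072 0.071 0.072 0.071 0.073 0.074 0.074 0.084] [0.242 0.235 0.233 0.234 0.235 0.235 0.236 0.276 0.28  0.321 0.287 0.301
 0.29  0.282 0.271 0.261 0.252 0.242 0.231 0.22 ]
```

View pics/w2.png

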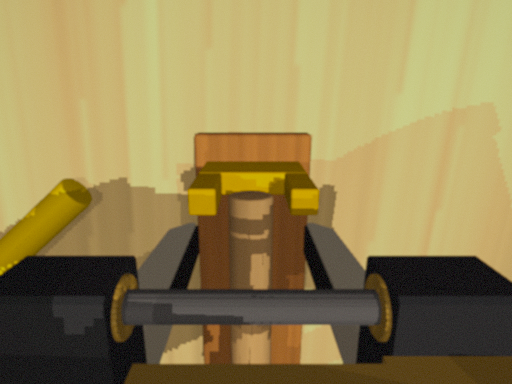

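The dowel tip, at (251,195), is now just at the fork. That puts the centre about 26 mm out, and it is let go. Next is the second hold near the mouth.

Request:
drive_tool --moves '[60,-25,0,0,0,0,0,60,-25,0,0,0,0,0,60,-24,0,0,0,0,0,0,0,0,0,0,0,0,0,0,0,0,0,0,0,0,0,0,0,0,0,0,0,0,0,0,0,0,0,0,0,0,0,0,0,0]'

```text
t: 5.55
tool_pos: [0.5287, 0.2435, 0.2287]
orientation: [-2.176, -2.266, -0.0]
force: [-0.7, 0.1, 0.1]
opening: 0.0244
gripper_force: 0.0
```

Request:
drive_tool --moves '[0,0,0,0,0,0,0,0,0,0,0,0,0,0,0,0,0,0,0,0,0,0,0,0,-2,0,0,0,0,10,0,0,0,0,0,0,15,0,0,0,0,0,0,15,0,0,0,0,0,0,0,0,0,0,0,0]'

```text
t: 6.35
tool_pos: [0.5268, 0.2852, 0.2308]
orientation: [-2.175, -2.267, -0.001]
force: [-0.5, 0.5, -1.3]
opening: 0.0213
gripper_force: 15.0
```

```bash
python3 -c "
from h import *
plan([.529,.242,.058],2)"
```

```text
t 6.35 G [0.5268 0.2854 0.0638] yaw 2.37 q [0.41 0.27 1.65 0.   1.21 0.37] open 0.0213 F [-0.5  0.5 -1.3] gf 15.0
turn [ 0.01 -0.05  0.37] shift mm [-43.3   0.7   5.8] (axes x [-0.035  0.999  0.   ] y [0.999 0.035 0.   ] )
```

Request:
drive_tool --moves '[50,0,0,0,0,0,0,50,0,0,0,0,0,0,50,0,0,0,0,0,0,50,0,0,0,0,0,0,50,-21,0,2,0,0,0,50,-22,0,1,0,0,0,0,0,0,0,0,0,0,0,0,0,0,0,0,0]'

```text
t: 7.15
tool_pos: [0.529, 0.2394, 0.2279]
orientation: [-2.179, -2.263, -0.001]
force: [0.2, 0.5, 0.9]
opening: 0.0385
gripper_force: 0.0
```

Request:
drive_tool --moves '[0,0,0,0,0,0,0,0,0,0,0,0,0,0,0,0,0,0,0,0,0,0,0,0,0,0,0,0,0,0,0,0,0,0,0,0,0,0,0,0,0,0]' --grip_force 30

```text
t: 7.75
tool_pos: [0.5289, 0.2401, 0.2279]
orientation: [-2.177, -2.265, -0.001]
force: [-0.4, 2.1, 1.1]
opening: 0.0215
gripper_force: 30.0
```

Request:
drive_tool --moves '[0,15,0,0,0,0,0,0,15,0,0,0,0,0,0,15,0,0,0,0,0,0,15,0,0,0,0,0,0,8,0,0,0,0,0,0,0,0,0,0,0,0]'

```text
t: 8.35
tool_pos: [0.5259, 0.3093, 0.2276]
orientation: [-2.175, -2.267, -0.0]
force: [0.6, 0.3, -1.1]
opening: 0.0212
gripper_force: 30.0
```

```bash
python3 -c "
from h import *
plan([.5685,-.175,.039],3)
c=snap('wrist');cv2.imwrite('pics/w3.png',c['color'][...,::-1])"
```

```text
t 8.35 G [0.5259 0.3093 0.0606] yaw 2.36 q [0.45 0.31 1.62 0.   1.21 0.41] open 0.0212 F [ 0.6  0.3 -1.1] gf 30.0
turn [-0.   -0.   -0.64] shift mm [-485.8   17.2   21.6] (axes x [-0.052  0.999  0.   ] y [0.999 0.052 0.   ] )
```

View pics/w3.png

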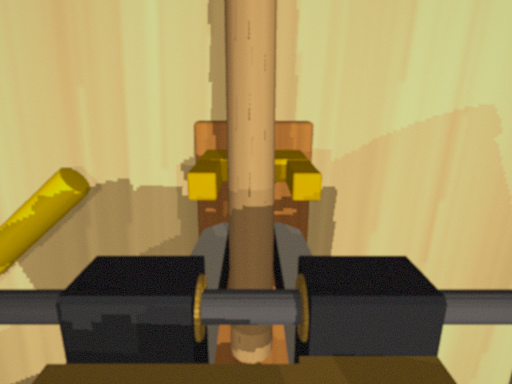

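The wrist view shows the dowel passing through the fork. Its rear end is free at about (251,357), just behind the fingers.

```bash
python3 -c "
from h import *
c=dict(np.load('wrist.npz'));
c=robot.read_camera('wrist');W=pts(c)
for v in (5,60,120,180,240,275,325,335,340,345,350,355,360): print(v,W[v,251].round(4))
t=snap('top');W=pts(t)
m=(W[...,2]>.05)&(W[...,2]<.1)&(abs(W[...,0]-.522)<.04)&(W[...,1]>.355)&(W[...,1]<.5);print(W[m].max(0),m.sum())
"
```

```text
5 [0.521  0.4179 0.0645]
60 [0.5218 0.3978 0.0654]
120 [0.5228 0.3742 0.0671]
180 [0.5238 0.3491 0.0695]
240 [0.5249 0.3212 0.0699]
275 [0.5256 0.304  0.0708]
325 [0.5266 0.2772 0.0713]
335 [0.5268 0.2724 0.0724]
340 [0.5269 0.2698 0.0728]
345 [0.527  0.2668 0.0727]
350 [0.5271 0.2645 0.0733]
355 [0.5273 0.2614 0.0733]
360 [0.5274 0.258  0.0728]Traceback (most recent call last):
  File "<string>", line 7, in <module>
    m=(W[...,2]>.05)&(W[...,2]<.1)&(abs(W[...,0]-.522)<.04)&(W[...,1]>.355)&(W[...,1]<.5);print(W[m].max(0),m.sum())
                                                                                                ~~~~~~~~^^^
    return umr_maximum(a, axis, None, out, keepdims, initial, where)
ValueError: zero-size array to reduction operation maximum which has no identity
```

Request:
drive_tool --moves '[0,0,0,-35,0,0,0,0,0,0,-35,0,0,0,0,0,0,-35,0,0,0,0,0,0,-35,0,0,0,0,-40,0,0,0,0,0,0,-40,0,0,0,0,0,0,-40,0,0,0,0,0,0,-40,0,0,0,0,0]'

```text
t: 9.3
tool_pos: [0.5322, 0.1458, 0.3679]
orientation: [2.178, 2.264, 0.0]
force: [0.3, 0.2, -1.6]
opening: 0.0208
gripper_force: 30.0
```

Request:
drive_tool --moves '[0,0,0,0,0,0,8.5,0,0,0,0,0,0,8.5,0,0,0,0,0,0,8.5,0,0,0,0,0,0,8.5,0,0,0,0,0,0,8.5,0,0,0,0,0,0,8.5,0,0,0,0,0,0,8.5,0,0,0,0,0,0,8.5]'

```text
t: 10.1
tool_pos: [0.5324, 0.1471, 0.3677]
orientation: [3.074, 0.649, -0.0]
force: [0.9, 0.3, -0.9]
opening: 0.0214
gripper_force: 30.0
```

Request:
drive_tool --moves '[0,0,0,0,0,0,8.5,0,0,0,0,0,0,8.5,0,0,0,0,0,0,4.5,0,0,0,0,0,3,0]'

```text
t: 10.5
tool_pos: [0.5326, 0.147, 0.3675]
orientation: [-3.139, -0.069, -0.081]
force: [0.4, 0.4, -1.2]
opening: 0.021
gripper_force: 30.0
```

```bash
cat >> h.py <<'E'
def plan2(g):
    "shift in present tool axes to bring grasp point to g"
    s=robot.read_state(); M=Ro.from_rotvec(s['orientation']).as_matrix(); G=s['tool_pos']+M[:,2]*.167
    print('t',round(s['t'],2),'G',G.round(4),'yaw',np.degrees(np.arctan2(M[1,1],M[0,1])).round(2),'z',M[:,2].round(3),'j6',round(s['q'][5],2),'open',round(s['opening'],4),'F',np.round(s['force'],1),'gf',round(s['gripper_force'],1),'shift',(M.T@(np.array(g)-G)*1000).round(1))
E
python3 -c "
from h import *
plan2([.5235,-.175,.2])"
```

```text
t 10.5 G [0.5412 0.1474 0.2007] yaw -87.5 z [ 0.052  0.002 -0.999] j6 1.71 open 0.021 F [ 0.4  0.4 -1.2] gf 30.0 shift [-31.8 321.3  -0.9]
```

Request:
drive_tool --moves '[0,-4,40,0,0,0,0,0,-4,40,0,0,0,0,0,-4,40,0,0,0,0,0,-4,40,0,0,0,0,0,-4,40,0,0,0,0,0,-4,40,0,0,0,0,0,-4,40,0,0,0,0,0,-4,40,0,0,0,0]'

```text
t: 11.3
tool_pos: [0.515, -0.1755, 0.3662]
orientation: [-3.139, -0.074, -0.082]
force: [1.0, 0.1, -1.9]
opening: 0.0212
gripper_force: 30.0
```

Request:
drive_tool --moves '[0,0,0,0,0,0,0,0,0,0,0,0,0,0]'

```text
t: 11.5
tool_pos: [0.5153, -0.1745, 0.3659]
orientation: [-3.138, -0.07, -0.082]
force: [0.6, 0.3, -1.4]
opening: 0.0212
gripper_force: 30.0
```

```bash
python3 -c "
from h import *
plan2([.5235,-.175,.1])
c=snap('wrist');cv2.imwrite('pics/w4.png',c['color'][...,::-1])
t=snap('top','top2');cv2.imwrite('pics/t4.png',cv2.resize(t['color'][100:260,280:430,::-1],(600,640))[:600])
"
```

```text
t 11.5 G [ 0.5239 -0.1741  0.1991] yaw -87.44 z [ 0.052  0.003 -0.999] j6 1.09 open 0.0212 F [ 0.6  0.3 -1.4] gf 30.0 shift [-5.6  1.  99. ]
```

View pics/w4.png

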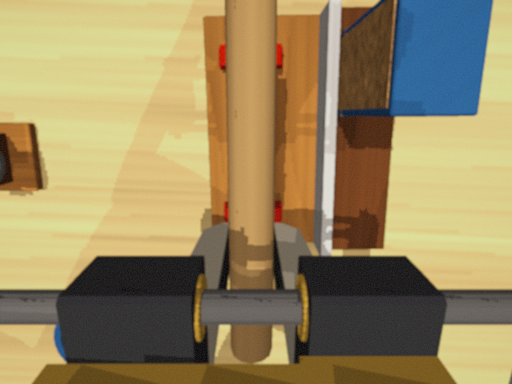

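The wrist view shows the far notch at (220–283, 56), the near notch at (226–282, 211), the fence at column 322–335, and the weight top at (390–490, 0–115).

```bash
python3 -c "
from h import *
c=dict(np.load('wrist.npz'));W=pts(c)
hsv=cv2.cvtColor(c['color'],cv2.COLOR_RGB2HSV)
red=((hsv[...,0]<6)|(hsv[...,0]>174))&(hsv[...,1]>200)&(W[...,2]<.06)
for a,b in((40,72),(195,225)):
    m=red.copy();m[:a]=0;m[b:]=0;m[:,:200]=0;m[:,300:]=0;P=W[m]
    print('notch',len(P),P.min(0).round(4),P.max(0).round(4),np.median(P,0).round(4))
for n,m in (('dowel',(W[...,2]>.19)&(W[...,2]<.24)),('fence',(W[...,2]>.047)&(W[...,2]<.055)),('wtop',(W[...,2]>.15)&(W[...,2]<.168))):
    mm=m.copy(); 
    if n=='dowel': mm[:,:225]=0;mm[:,280:]=0;mm[220:]=0
    if n=='fence': mm[:,:315]=0;mm[:,350:]=0;mm[250:]=0
    if n=='wtop': mm[:,:380]=0;mm[130:]=0
    P=W[mm]; f=cv2.fitLine(P[:,:2].astype(np.float32),cv2.DIST_L2,0,.01,.01).ravel(); print(n,len(P),P.min(0).round(4),P.max(0).round(4),f.round(4))
for v in (5,100,200,250,340,350,358): print(v,W[v,251].round(4))
t=dict(np.load('top2.npz'));T=pts(t)
m=(T[...,2]>.195)&(T[...,2]<.24)&(abs(T[...,1]+.17)<.03)&(T[...,0]>.6);print('tip',T[m].max(0).round(4),m.sum())
"
```

```text
notch 224 [ 0.6306 -0.1964  0.0181] [ 0.6504 -0.1391  0.0395] [ 0.6394 -0.1902  0.0376]
notch 164 [ 0.4869 -0.2052  0.0139] [ 0.5025 -0.1474  0.0395] [ 0.4966 -0.1994  0.0374]
dowel 10770 [ 0.541  -0.1827  0.1962] [ 0.6367 -0.1573  0.2108] [ 0.999   0.044   0.592  -0.1696]
fence 3201 [ 0.4651 -0.2556  0.047 ] [ 0.6842 -0.2294  0.0549] [ 0.9987  0.0518  0.5865 -0.2403]
wtop 11318 [ 0.5923 -0.2978  0.15  ] [ 0.6541 -0.2435  0.1616] [ 0.9963  0.086   0.6243 -0.269 ]
5 [ 0.6315 -0.1682  0.2088]
100 [ 0.5958 -0.1698  0.2086]
200 [ 0.5534 -0.1716  0.2095]
250 [ 0.53   -0.1727  0.2095]
340 [ 0.4827 -0.1747  0.2087]
350 [ 0.4774 -0.175   0.2091]
358 [ 0.4732 -0.1752  0.2096]
tip [ 0.6713 -0.1556  0.214 ] 351
```

Request:
drive_tool --moves '[0,-4,1.5,25,0,0,-0.5,0,-2,0,25,0,0,0,0,-1.5,0,25,0,0,0,0,-1.5,0,25,0,0,0,0,-1.5,0,25,0,0,0,0,-1,0,15,0,0,0,0,-0.5,0,9,0,0,0,0,0,0,0,0,0,0]'

```text
t: 12.4
tool_pos: [0.5115, -0.1744, 0.2157]
orientation: [-3.137, -0.09, -0.08]
force: [-0.1, -0.9, -1.2]
opening: 0.0211
gripper_force: 30.0
```

```bash
python3 -c "
from h import *
plan2([.5195,-.175,.039])
c=snap('wrist');cv2.imwrite('pics/w5.png',c['color'][...,::-1]);W=pts(c)
for v in (5,100,200,250,340,350,358): print(v,W[v,251].round(4))"
```

```text
t 12.4 G [ 0.52   -0.1738  0.0489] yaw -86.71 z [ 0.051  0.003 -0.999] j6 1.07 open 0.0211 F [-0.1 -0.9 -1.2] gf 30.0 shift [-1.   1.2  9.9]
5 [ 0.6272 -0.1666  0.0594]
100 [ 0.5918 -0.1686  0.058 ]
200 [ 0.5491 -0.171   0.058 ]
250 [ 0.5263 -0.1723  0.06  ]
340 [ 0.4794 -0.1749  0.0595]
350 [ 0.4736 -0.1753  0.0591]
358 [ 0.4693 -0.1755  0.0595]
```

View pics/w5.png

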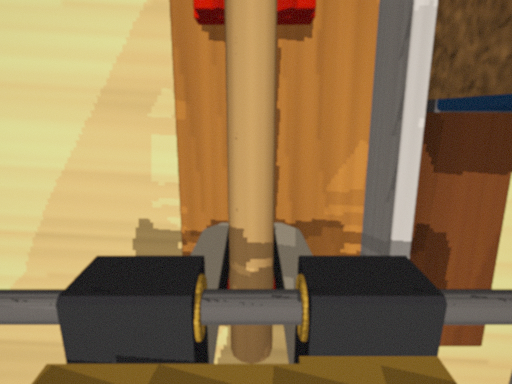

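The dowel is centred over the far notch (195–315, 12) and about 9 mm above its seat. Next I lower it and release.

Request:
drive_tool --moves '[0,0,1,4,0,0,0,0,0,0,3,0,0,0,0,0,0,2,0,0,0,0,0,0,0,0,0,0]'

```text
t: 12.85
tool_pos: [0.5125, -0.1762, 0.2079]
orientation: [-3.138, -0.089, -0.083]
force: [0.1, 0.5, -0.6]
opening: 0.021
gripper_force: 30.0
```

Request:
drive_tool --moves '[45,0,0,0,0,0,0,45,0,0,0,0,0,0,45,0,0,0,0,0,0,45,0,0,0,0,0,0,45,0,0,0,0,0,0,45,0,0,0,0,0,0]'

```text
t: 13.45
tool_pos: [0.5123, -0.1761, 0.2077]
orientation: [-3.138, -0.089, -0.082]
force: [0.4, 0.5, 0.4]
opening: 0.0451
gripper_force: 0.0
```

Request:
drive_tool --moves '[45,0,0,-15,0,0,0,45,0,0,-30,0,0,0,45,0,0,-45,0,0,0,45,0,0,-45,0,-3,0,45,0,0,-40,0,0,0,45,0,0,0,0,0,0]'

```text
t: 14.05
tool_pos: [0.5068, -0.177, 0.3914]
orientation: [3.134, 0.089, 0.018]
force: [1.8, -0.1, -0.6]
opening: 0.0446
gripper_force: 0.0
```

```bash
python3 -c "
from h import *
plan2([.5195,-.175,.039])
c=snap('wrist');cv2.imwrite('pics/w6.png',c['color'][...,::-1]);W=pts(c)
t=snap('top','top3')
T=pts(t);m=(T[...,2]>.042)&(T[...,2]<.06)&(abs(T[...,1]+.172)<.02);P=T[m];print(P.min(0),P.max(0),cv2.fitLine(P[:,:2].astype(np.float32),cv2.DIST_L2,0,.01,.01).ravel())
w=(T[...,2]>.152)&(T[...,2]<.168)&(abs(T[...,1]+.27)<.04)&(T[...,0]>.57)&(T[...,0]<.69);print('w',w.sum(),T[w].min(0),T[w].max(0)) 
"
```

```text
t 14.05 G [ 0.5087 -0.178   0.2244] yaw -86.75 z [ 0.012 -0.006 -1.   ] j6 1.08 open 0.0446 F [ 1.8 -0.1 -0.6] gf 0.0 shift [  8.9  -3.5 185.5]
[ 0.53244773 -0.19126909  0.04200317] [ 0.9361151  -0.1526041   0.05982475] [ 0.9999653  -0.00833194  0.71042824 -0.16971874]
w 74 [ 0.64125796 -0.29507074  0.1535985 ] [ 0.66668122 -0.24516927  0.16410006]
```

View pics/w6.png

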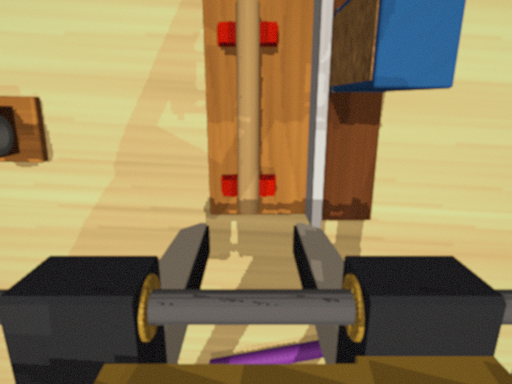

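The dowel lies in both notches, with its near end at (248,212) and the notches at (248,33) and (248,185). The weight still stands at the upper right. Next I check the dowel and plan the push.

```bash
python3 -c "
from h import *
c=dict(np.load('wrist.npz'));W=pts(c)
for v in (5,30,60,110,160,205,209,212,215,218): print(v,W[v,248].round(4))
m=(W[...,2]>.15)&(W[...,2]<.168);m[:,:350]=0;m[110:]=0;P=W[m];print(P.min(0),P.max(0))
plan2([.632,-.328,.2244])"
```

```text
5 [ 0.6599 -0.1669  0.0508]
30 [ 0.6401 -0.168   0.05  ]
60 [ 0.6151 -0.1693  0.0494]
110 [ 0.5707 -0.1717  0.0513]
160 [ 0.5231 -0.1742  0.0513]
205 [ 0.4768 -0.1767  0.0509]
209 [ 0.4725 -0.1769  0.051 ]
212 [ 0.469  -0.1771  0.0503]
215 [ 0.4481 -0.1781  0.0008]
218 [ 0.4445 -0.1783  0.0014]
[ 0.59252176 -0.29737365  0.15001206] [ 0.64390147 -0.24434598  0.16143585]
t 14.15 G [ 0.5062 -0.1768  0.2179] yaw -86.75 z [ 0.004 -0.002 -1.   ] j6 1.08 open 0.0447 F [-0.5  0.3 -1. ] gf 0.0 shift [117.1 158.1  -5.7]
```

Request:
drive_tool --moves '[0,0,0,-10,0,0,0,0,20,40,0,0,0,0,25,40,0,0,0,0,25,40,0,0,0,0,25,38,0,0,0,0,22,0,0,0,0,0,0,0,0,0,0,0,0,0,0,0,0,0,0,0]'

```text
invalid input at $.moves: expected a multiple of 7 numbers
```

```bash
python3 -c "
from h import *
plan2([.632,-.328,.149])"
```

```text
t 14.15 G [ 0.5062 -0.1768  0.2179] yaw -86.75 z [ 0.004 -0.002 -1.   ] j6 1.08 open 0.0447 F [-0.5  0.3 -1. ] gf 0.0 shift [116.8 157.9  69.7]
```

Request:
drive_tool --moves '[0,0,0,-10,0,0,0,0,20,40,0,0,0,0,0,25,40,0,0,0,0,0,25,40,0,0,0,0,0,25,38,0,0,0,0,0,22,0,0,0,0,0,0,0,0,0,0,0,0]'

```text
t: 14.85
tool_pos: [0.6321, -0.3281, 0.3895]
orientation: [-3.138, -0.088, 0.005]
force: [0.5, 0.3, 0.0]
opening: 0.0007
gripper_force: 0.0
```

Next I descend behind the weight to z = 0.316 (tips about 0.13), then push along tool −y.

Request:
drive_tool --moves '[0,0,0,25,0,0,0,0,0,0,25,0,0,0,0,0,0,23,0,0,0,0,0,0,0,0,0,0]'

```text
t: 15.25
tool_pos: [0.629, -0.3261, 0.314]
orientation: [-3.136, -0.09, 0.013]
force: [-0.2, 1.1, -0.9]
opening: 0.0007
gripper_force: 0.0
```

Request:
drive_tool --moves '[0,0,-6,0,0,0,0,0,0,-6,0,0,0,0,0,0,-6,0,0,0,0,0,0,-6,0,0,0,0,0,0,-6,0,0,0,0,0,0,-6,0,0,0,0]'

```text
t: 15.85
tool_pos: [0.6291, -0.2913, 0.3205]
orientation: [3.139, 0.089, 0.002]
force: [-0.7, -3.2, 3.0]
opening: 0.0004
gripper_force: 1.7
```

```bash
python3 -c "
from h import *
plan2([.632,-.25,.149])
t=snap('side','side2');cv2.imwrite('pics/s2.png',cv2.resize(t['color'][160:352,240:448,::-1],(650,600)))"
```

```text
t 15.85 G [ 0.6294 -0.2915  0.1535] yaw -86.75 z [ 0.001 -0.002 -1.   ] j6 1.01 open 0.0004 F [-0.7 -3.2  3. ] gf 1.7 shift [  5.  -41.3   4.4]
```

View pics/s2.png

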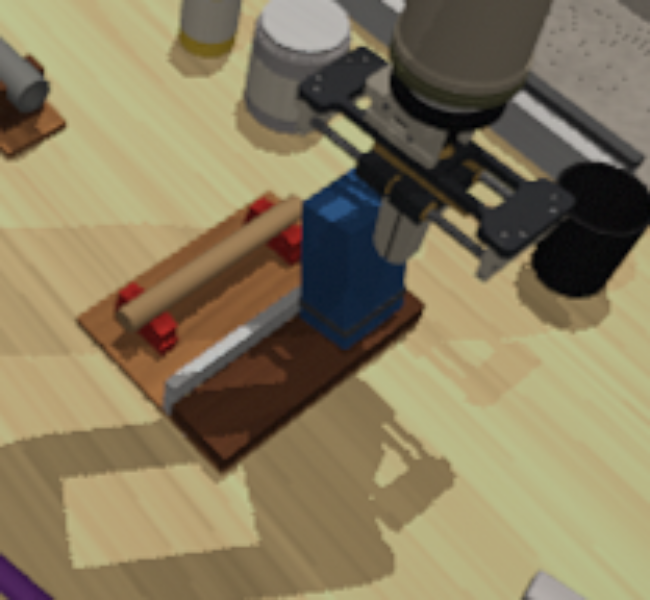

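The side view shows the closed fingers on the back of the weight at (400,230), which is starting to lean. The dowel lies in the notches. I keep pushing.

Request:
drive_tool --moves '[0,0,-5,0,0,0,0,0,0,-5,0,0,0,0,0,0,-5,0,0,0,0,0,0,-5,0,0,0,0]'

```text
t: 16.3
tool_pos: [0.6277, -0.271, 0.3191]
orientation: [-3.14, -0.089, 0.001]
force: [0.9, -1.3, 2.2]
opening: 0.0006
gripper_force: 0.6
```

Request:
drive_tool --moves '[0,0,-4,0,0,0,0,0,0,-4,0,0,0,0,0,0,-4,0,0,0,0,0,0,0,0,0,0,0]'

```text
t: 16.7
tool_pos: [0.6271, -0.2589, 0.3191]
orientation: [-3.14, -0.09, 0.001]
force: [0.5, 0.7, 0.5]
opening: 0.0007
gripper_force: 0.0
```

Contact is lost, so it may have fallen. Checking depth in the top image.

```bash
python3 -c "
from h import *
t=snap('side','side3');W=pts(t);hsv=cv2.cvtColor(t['color'],cv2.COLOR_RGB2HSV)
m=(abs(hsv[...,0].astype(int)-108)<14)&(hsv[...,1]>120)&(W[...,0]>.55)&(W[...,0]<.7)&(W[...,1]<-.1)&(W[...,1]>-.35)&(W[...,2]>.03);P=W[m];print(m.sum(),P.min(0),P.max(0))
cv2.imwrite('pics/s3.png',cv2.resize(t['color'][160:352,240:448,::-1],(650,600)))"
```

```text
1385 [ 0.5879188  -0.33425809  0.03515472] [ 0.66413949 -0.19031481  0.31584939]
```

View pics/s3.png

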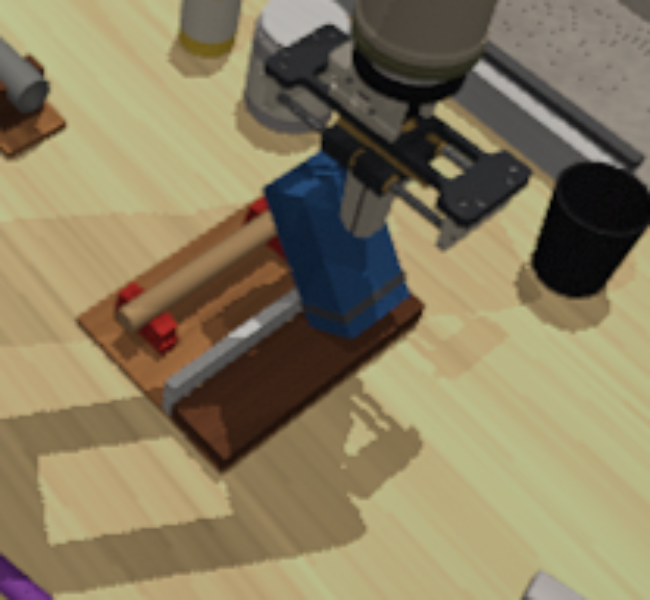

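The weight now leans about 25° and is still on the fingers at (365,215). A bit more push is needed.

Request:
drive_tool --moves '[0,0,-4,0,0,0,0,0,0,-4,0,0,0,0,0,0,-4,0,0,0,0,0,0,-4,0,0,0,0,0,0,-4,0,0,0,0,0,0,0,0,0,0,0,0,0,0,0,0,0,0]'

```text
t: 17.45
tool_pos: [0.6261, -0.2395, 0.3196]
orientation: [3.14, 0.089, 0.0]
force: [0.1, 0.5, 0.5]
opening: 0.0005
gripper_force: 0.0
```

Request:
drive_tool --moves '[0,0,0,0,0,0,0,0,0,0,-40,0,0,0,0,0,0,-40,0,0,0,0,-40,0,-20,0,0,0,0,-40,0,0,0,0,0,0,-40,0,0,0,0,0,0,-40,0,0,0,0,0,0,0,0,0,0,0,0]'

```text
t: 18.25
tool_pos: [0.4627, -0.2488, 0.4189]
orientation: [3.14, 0.086, -0.004]
force: [-0.1, -0.6, -0.1]
opening: 0.0006
gripper_force: 0.0
```

```bash
python3 -c "
from h import *
t=snap('side','side4');W=pts(t);hsv=cv2.cvtColor(t['color'],cv2.COLOR_RGB2HSV)
m=(abs(hsv[...,0].astype(int)-108)<14)&(hsv[...,1]>120)&(W[...,0]>.55)&(W[...,0]<.7)&(W[...,1]<-.1)&(W[...,1]>-.35)&(W[...,2]>.03)&(W[...,2]<.2);P=W[m];print(m.sum(),P.min(0),P.max(0))
P=P[P[:,2]>.093]
if len(P)>20: print(len(P),P.mean(0),np.linalg.svd(P-P.mean(0),full_matrices=0)[2][2])
cv2.imwrite('pics/s4.png',cv2.resize(t['color'][160:352,240:448,::-1],(650,600)))"
```

```text
905 [ 0.58610085 -0.29114505  0.05262717] [ 0.662942   -0.15963476  0.10282729]
534 [ 0.62466731 -0.25160211  0.09843188] [-0.00351414 -0.01967369  0.99980028]
```

View pics/s4.png

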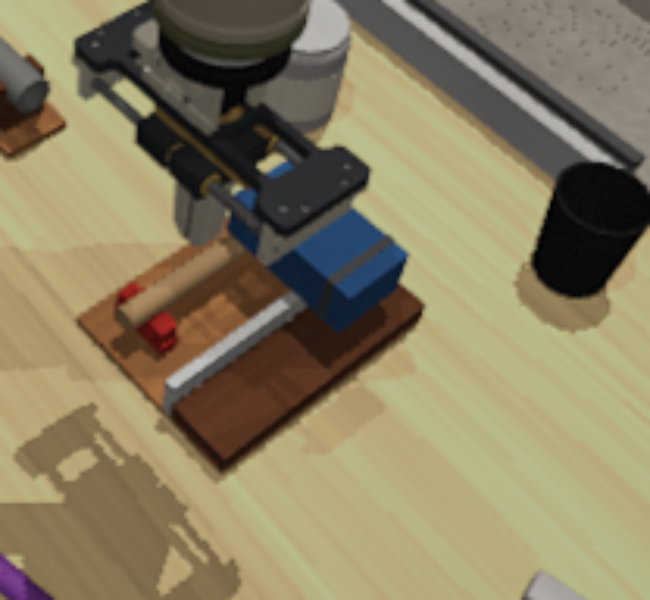

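The weight lies flat (tilt about 0.02 rad), with its top at z ≈ 0.1, across the fence and dowel. The dowel is in its notches and the arm is clear, so I hand in.

```bash
python3 -c "
from h import *
print(robot.close_job())"
```

```text
the job is handed in; nothing more can be done
None
```

I handed the job in at about 18 s without seeing a verdict: the last camera view had the dowel, drawn out in three holds, seated in both notches and the weight lying flat across the fence and dowel; I moved neither the glue bottle nor the tin.

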